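# Slide the wet-varnished box home in its drying lane

### The arm

A 7-joint arm with a two-finger parallel gripper is mounted at the origin on the work surface. World frame = base frame: x ahead of the robot, y to its left, z up, the work surface at z = 0. Lengths are in m, angles in rad, forces in N, time in s.
With the tool pointing down it reaches from about 0.425 to 0.925 m from the base axis. Payload 6.8 kg.
Tool frame: the origin (TCP) lies on the centre line of the jaws, within the pads' length; the fingertips stand 8 mm ahead of it and the grasp point (between the pads) lies 11 mm behind it (r.finger_overhang is the distance from the TCP to the fingertips, in m); x points along the fingers, z is the direction in which the jaws open and shut, and the axes are right-handed (so a half turn about x gives the same grasp; the last joint's range is limited). The gripper opens to 85 mm and grips with 20 to 120 N. Pads are 22 mm wide; open, the fingers measure 114 mm over their backs; the gripper's body (76 mm by 85 mm) begins 54 mm behind the grasp point. The pads swing forward as they close: fully open they stand 13 mm farther back than shut.
Start: joints at [-1.386, 0.477, 0.022, 1.555, -0.011, 1.109, -0.083], TCP at [0.195, 0.646, 0.239] pointing down, gripper open.
Joint ranges: [-2.96, 2.96], [-0.34, 2.1], [-1.41, 1.46], [0.24, 2.44], [-1.37, 4.51], [0.17, 1.92], [-2.96, 2.96]. Speed limits (rad/s): [2.39, 2.39, 3.14, 3.14, 3.14, 3.14, 3.14].

### API

Orientations are given as a rotation vector (axis times angle).
In Python, from bench import r gives the robot as it stands. The module is installed in compiled form; this text tells all that it offers.
- The arm moves only by the tool play_rows, never from a script. Its argument "plan" is a list of rows, each a list of 5 numbers: the opening, from -1 (shut) to 1 (fully open), then the shift along the world's x, y, z in m, then the turn about the world's z in rad. A call has 1 to 10 rows; each row is the pose to reach, as a shift and turn from the pose commanded when the call began; what a row does not reach only later rows make up. A row lasts 1/10 s, in which the tool goes at most 50 mm and 8.59 degrees, less where a joint would pass 70% of its speed; a pose out of reach is approached as far as the arm can. A call with a gripper value outside its range is refused whole. The fingers move at their own pace and stop on an object; "force" is the grip in N (left out, the last holds). Time passes only in rows, so rows that repeat a pose let the fingers close. It gives the time, the measured TCP pose, the force and the opening at its end, in the units of the state.
- r.get_obs(): the state, without advancing time (a new reading comes with each control period).
- r.grab_frame(name): name is "side" or "top" or "wrist"; returns a dict with "pixels" (480x640x3 uint8, blue, green, red), "z_map" (480x640 float32, m along the optical axis (not along the pixel's ray), 0 where there is no reading), "vfov" (degrees; the focal length in pixels is half the picture's height over the tangent of half this angle, whatever the lens; pixels are square), "cx", "cy" (the principal point, pixels), "R" (3x3) and "t" (3): a world point X has camera coordinates R X + t; the wrist camera has in their place "tool_from_camera" (4x4, takes a point from camera to tool coordinates, whose origin is the TCP and whose axes are the tool frame's). Camera axes: x right, y down, z forward; pixel columns grow to the right and rows downward; lengths in m; the calibration is good to about 2 mm. A picture is of the moment at which its call begins: read the wrist's pose just before it.
- r.hand_in(): hands the job in, once; it reports no verdict.
Trained networks look in a picture, given as the dict that the camera call returned (one of the last four; its "shot" number tells which), for a name from the list of things; names that differ only in an ending like _2 or _b are one class to them, and where a whole thing is asked for, a point or a joint stands for the part that bears it (a point fixed in the world has none). Each returns a list of dicts, best first, with "conf" (0 to 1); they miss things now and then, are a little off and sometimes report something else, mostly with a low value. They report only what shows in the picture. A call takes as long as a camera call. They do not tell look-alikes from the thing itself.
- r.outline_of(picture, label): "mask" (480x640 bool, what is visible of it) and "bbox" ([left, top, right, bottom] as shares, 0 to 1, of the picture: columns of its width, rows of its height, round what is visible of it).
- r.pinpoint(picture, label): "position" ([column, row] as shares, 0 to 1, of the picture: columns of its width, rows of its height: a listed point, or the origin of a listed thing).
The state is a dict: "clock": time; "joints": joint angles; "qvel": joint speeds; "tau": joint torques, N m; "tcp_pos": TCP position; "orientation": TCP orientation; "contact_force": force on the tool from outside, world axes, zero at the start; "moment": the same for the moment, N m; "grip_width": finger opening in m.
Only numpy, scipy, OpenCV 4.12 (cv2) and the standard library are available. Lean on these libraries where they do the work, as an engineer would, in place of code of your own. Each camera call takes 0.05 s, during which the arm holds its last target.

### The job

The small wooden box at the front of the drying board has wet varnish on its lid and long sides, so it cannot be picked up: push it by its bare end down the empty lane until it stands fully home against the stop block. Neither the box nor your hand may touch the lane's guide rails on the way, and nothing may touch the wet varnish. Keep the box flat on the board, and leave everything else on the board and bench where it is.

Things in the scene. Friction and masses are not known exactly. Their poses are not given: they have to be found in the camera images.
- box: Lidded wooden box to put away, 84 wide (x) x 146 long (y) x 61 mm tall, 0.3-0.7 kg, loose on the board before the empty lane, pointing roughly into it. Origin: centre of underside; +y: the end that enters first. End boards: bare pale dry wood, 78 wide, 60 mm tall; rear face (to push on) at y = -73 mm, leading face at +73. Sliding it takes 2 to 9 N.
- box_varnish: The wet dark parts of that box, rigid with it, same origin and axes: long sides (outer faces x = +-42 mm) and lid (top 61 mm). They span y = -67..67 mm, so the bare end boards stand 6 mm proud of them. Nothing may touch them.
- lane: The empty lane: two wooden rails and a stop block fixed on the board. Origin: on the board's upper face, midway between the rails at the mouth; +y runs into the lane. Rail inner faces at x = +-52 mm (104 mm clear), 26 mm tall, y = 0..226 mm. Stop block, 60 mm wide, 26 tall, face at y = 210 mm: the box is home with its origin at y = 137 mm. The stop may be touched, the rails not.
- lane_rail_right: Guide rail of the empty lane on its +x side, 12 x 226 x 26 mm; origin at its mouth end, underside, mid-width; +y along it.
- lane_rail_left: Guide rail of the empty lane on its -x side, like the other.
- board: The drying board, a fixed plywood sheet 290 (x) x 660 (y) x 12 mm lying on the bench; origin: centre of its underside; upper face at 12 mm. It carries two like lanes side by side, 136 mm between centre lines; either may be the empty one.
- dry_box: A second box like the first, already drying in the other lane, rear end about 65 mm inside its mouth (origin: centre of underside; 84 x 146 x 61 mm).
- sanding_block: Cork sanding block, 60 (x) x 100 (y) x 22 mm, lying on the board in front of the occupied lane; origin: centre of underside.
- varnish_tin: Steel varnish tin, 74 mm diameter, 80 mm tall, on the bench beyond the board; origin: centre of underside.
- glue_bottle: White glue bottle, 54 mm diameter, 140 mm tall, on the bench beyond the board; origin: centre of underside.
- tape_roll: Roll of masking tape lying flat, 96 mm outside diameter, 25 mm tall, on the bench beyond the board; origin: centre of underside.
- brush: Paint brush, 210 mm long, lying on the bench to the right of the board; long axis along its x.
- hammer: Hammer, 270 mm long, lying on the bench to the left of the robot; long axis along its x.
- screw_pot: Grey plastic pot for screws, 68 mm diameter, 60 mm tall, on the bench past the lane ends; origin: centre of underside.
Not all that is in view belongs to the job. What is shaped like the box but orange or red is not meant.

How it is judged:
At the end, for the whole second after the job is handed in: The box stands flat and still in the empty lane, leading end within 6 mm of the stop block, clear of both rails (y of box in the frame of lane between 0.131 and 0.141 m and x of box in the frame of lane between -0.011 and 0.011 m and angle between the y axis of box and the y axis of lane, either way round below 0.1 rad and angle between box's own z axis and vertical below 0.05 rad and z of box in the frame of lane below 0.005 m and linear speed of box below 0.01 m/s); the robot touches nothing.
It fails at once if a guide rail of the empty lane is touched, by the box or by the robot (contact force between any of lane_rail_right, lane_rail_left and anything else above 0.2 N).
It fails at once if something touches the wet varnish of the box (contact force between box_varnish and anything else above 0.2 N).
It fails at once if the box is lifted or tipped off the board (z of box in the frame of lane above 0.008 m or angle between box's own z axis and vertical above 0.12 rad).
It fails at once if the other box, the sanding block, a tin, pot or tool is moved by more than 10 mm (distance of any of dry_box, sanding_block, varnish_tin, glue_bottle, tape_roll, brush, hammer, screw_pot from where it was at the start of the episode above 0.01 m).
It also fails if it takes over 58 s, if anything falls off the work surface, if the arm or the gripper's body presses on something with over 40 N, if the wrist force passes 120 N, or if a joint passes its speed limit or range.

## Working session

There is one attempt and no reset: what is moved stays moved. The work goes in short steps, Python scripts to look and compute and a tool call to move; the robot and the scene stay as the last step left them, time stands still between calls to the robot, and variables do not carry over. Pictures are saved under pics/ and viewed, and the job is handed in when it is done.

Besides the shell and the picture viewer there is one more tool, called after "Call:" in YAML: its name, and indented under it one key for each argument. play_rows: Moves the arm, as the interface text tells. Its arguments: {"type":"object","properties":{"plan":{"type":"array","items":{"type":"array","items":{"type":"number"}}},"force":{"type":"number"}},"required":["plan"]}

```bash
mkdir -p pics; ls
cat > h.py <<'E'
import numpy as np, cv2
from bench import r
def K(p):
    f=240/np.tan(np.radians(p['vfov'])/2); return f,p['cx'],p['cy']
def world(p,mask=None):
    f,cx,cy=K(p); z=p['z_map']; v,u=np.mgrid[0:480,0:640]
    c=np.stack([(u-cx)/f*z,(v-cy)/f*z,z],-1)
    return (c-np.array(p['t']))@np.array(p['R'])   # R^T (c-t)
def proj(p,X):
    f,cx,cy=K(p); c=np.asarray(X)@np.array(p['R']).T+np.array(p['t'])
    return np.stack([c[...,0]/c[...,2]*f+cx,c[...,1]/c[...,2]*f+cy],-1)
E
python3 - <<'E'
from h import *
o=r.get_obs(); print(o)
for n in ('top','side'):
    p=r.grab_frame(n); cv2.imwrite(f'pics/{n}0.png',p['pixels']); np.save(f'{n}0.npy',p,allow_pickle=True)
    print(n,p['vfov'],p['cx'],p['cy'],p['R'],p['t'])
    for l in ('box','box_varnish','lane','lane_rail_right','lane_rail_left','board','dry_box','sanding_block'):
        q=r.pinpoint(p,l); m=r.outline_of(p,l)
        W=world(p)
        print(l,[(np.round(np.array(x['position'])*[640,480],1),round(x['conf'],2)) for x in q[:2]],[(np.round(np.array(x['bbox'])*[640,480,640,480]),round(x['conf'],2)) for x in m[:2]])
        if m: np.save(f'm_{n}_{l}.npy',m[0]['mask'])
E
```

```text
pics
{'clock': 0.0, 'joints': array([-1.3860969 ,  0.47779881,  0.02236587,  1.5564524 , -0.01149246,
        1.10930471, -0.08312644]), 'qvel': array([-0.0018365 , -0.00110129,  0.00233618, -0.00020012,  0.00170501,
        0.00149964, -0.00063807]), 'tau': array([-2.69956900e-05, -5.96456265e+01,  1.60804544e+00, -2.81197643e+01,
        1.24830566e-02,  9.20785853e-03, -2.09888026e-05]), 'tcp_pos': array([0.19469151, 0.64570772, 0.23832668]), 'orientation': array([-0.9920425 ,  1.33502436,  0.99002363]), 'contact_force': array([ 0.1544774 , -0.14281835,  0.81290733]), 'moment': array([-0.00634614, -0.0257356 , -0.02425486]), 'grip_width': 0.08504637667027826}
top 53.95710611792911 322.5821241876055 241.70109332158518 [[ 0.01385929 -0.99963911  0.02301249]
 [-0.98620448 -0.01746244 -0.16460797]
 [ 0.16495042 -0.02041367 -0.98609058]] [-0.07886439  0.50698075  1.22429923]
box [(array([366.5, 268.3]), 0.84), (array([419.5, 352.8]), 0.75)] [(array([341., 244., 399., 283.]), 0.75), (array([461., 301., 526., 351.]), 0.69)]
box_varnish [(array([416.4, 354.3]), 0.91), (array([361.1, 264.5
[... 1047 characters left out ...]
rnish [(array([316.8, 356. ]), 0.94), (array([483.1, 366.8]), 0.81)] [(array([362., 355., 419., 421.]), 0.98), (array([313., 245., 361., 298.]), 0.84)]
lane [(array([293.7, 230.7]), 0.97)] [(array([238., 178., 305., 241.]), 0.75)]
lane_rail_right [(array([306.4, 224.6]), 0.63)] [(array([265., 179., 305., 224.]), 0.67)]
lane_rail_left [(array([276.4, 237.6]), 0.58)] [(array([387., 196., 417., 223.]), 0.65), (array([236., 194., 281., 240.]), 0.62)]
board [(array([308.6, 223.1]), 0.92)] [(array([213., 146., 415., 312.]), 0.91)]
dry_box [(array([298.6, 192.5]), 0.69)] [(array([273., 162., 321., 209.]), 0.56)]
sanding_block [(array([346.7, 227.6]), 0.58)] [(array([332., 214., 367., 239.]), 0.79)]
```

View pics/top0.png

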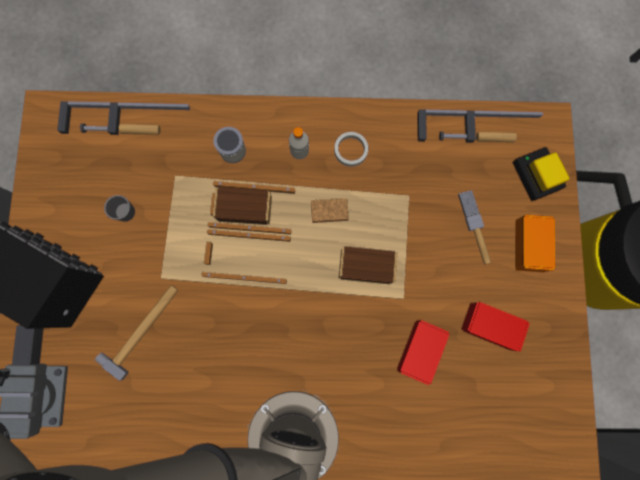

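View pics/side0.png

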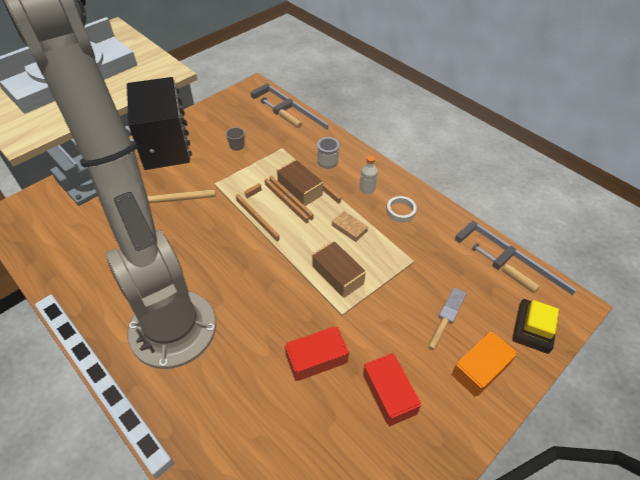

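The top view shows the box on the right at (367,265). The empty lane is the lower one, with rails at rows ~233 and ~277 and the stop at (208,252). The dry box is in the upper lane at (242,205). The red and orange boxes are decoys. Next I'll work out poses from depth.

Run:
```python
from h import *
for n in ('top','side'):
    p=np.load(f'{n}0.npy',allow_pickle=True).item(); W=world(p); im=p['pixels']
    # board plane
    w=W.reshape(-1,3); 
    reg=(W[...,0]>0.35)&(W[...,0]<0.85)&(W[...,1]>-.4)&(W[...,1]<.55)&(p['z_map']>0)
    print(n,'board z',np.median(W[reg&(W[...,2]>.006)&(W[...,2]<.018)][:,2]), 'bench', np.median(W[reg&(W[...,2]<.005)][:,2]))
    for nm,zl,zh in (('tops',.062,.085),('rail',.03,.045)):
        m=(reg&(W[...,2]>zl)&(W[...,2]<zh)).astype(np.uint8)
        k,lab,st,c=cv2.connectedComponentsWithStats(m)
        for i in range(1,k):
            if st[i,4]<25: continue
            P=W[lab==i]; rc=cv2.minAreaRect(P[:,:2].astype(np.float32)*1000)
            print(nm,st[i],np.round(P.mean(0),4),[np.round(x,1) for x in rc[0]+rc[1]],round(rc[2],1))
```

```text
top board z 0.011811190534716399 bench -0.0003119151949464806
tops [214 127  29  29 648] [0.7731 0.1885 0.0796] [np.float64(775.3), np.float64(188.7), np.float64(77.4), np.float64(75.7)] 3.7
tops [289 139  20  13  69] [ 0.7594 -0.0043  0.0741] [np.float64(763.7), np.float64(-3.5), np.float64(25.7), np.float64(53.0)] 11.9
tops [ 213  187   58   35 1742] [0.6015 0.1467 0.0724] [np.float64(602.6), np.float64(147.5), np.float64(146.8), np.float64(85.8)] 86.6
tops [ 339  246   58   37 1790] [ 0.4464 -0.1895  0.0728] [np.float64(446.9), np.float64(-190.1), np.float64(146.3), np.float64(84.1)] 85.1
tops [ 77 263  17  32 141] [0.3965 0.5357 0.0719] [np.float64(397.3), np.float64(535.4), np.float64(29.0), np.float64(81.3)] 90.0
rail [219 145  26  15  58] [0.7487 0.1771 0.0368] [np.float64(753.4), np.float64(181.0), np.float64(30.7), np.float64(72.6)] 21.3
rail [290 148  19   8  34] [ 0.758  -0.0023  0.038 ] [np.float64(759.6), np.float64(-3.1), np.float64(17.5), np.float64(50.3)] 9.0
rail [213 181  82  11 386] [0.6607 0.1211 0.0371] [np.float64(661.6), np.float64(120.7), np.float64(223.9), np
[... 2790 characters left out ...]
, np.float64(22.0), np.float64(51.3)] 43.9
rail [244 183  17  12  80] [0.4742 0.2379 0.0369] [np.float64(473.7), np.float64(239.4), np.float64(21.2), np.float64(61.0)] 87.6
rail [322 182  19  19  93] [0.6546 0.0495 0.0369] [np.float64(655.3), np.float64(55.1), np.float64(92.0), np.float64(14.7)] 86.2
rail [235 194  44  44 240] [0.4078 0.1347 0.037 ] [np.float64(408.3), np.float64(141.4), np.float64(228.8), np.float64(15.8)] 85.5
rail [332 212  36  26 440] [ 0.5989 -0.0887  0.0344] [np.float64(599.9), np.float64(-87.3), np.float64(62.8), np.float64(100.6)] 5.1
rail [312 262  53  33 160] [ 0.417  -0.2152  0.0376] [np.float64(414.4), np.float64(-205.3), np.float64(69.0), np.float64(159.7)] 25.4
```

Run:
```python
from h import *
from scipy.spatial.transform import Rotation as R
o=r.get_obs(); M=R.from_rotvec(o['orientation']).as_matrix(); print(M.round(3)); print(np.degrees(np.arctan2(M[1,2],M[0,2])), r.finger_overhang)
p=r.grab_frame('wrist'); print(p['tool_from_camera'],p['vfov'])
```

```text
[[-0.    -0.957  0.289]
 [ 0.     0.289  0.957]
 [-1.     0.     0.   ]]
73.22539654967112 0.008
[[-5.72461365e-04 -3.22181827e-01  9.46677634e-01 -1.35750086e-01]
 [-3.94153732e-04 -9.46677643e-01 -3.22182069e-01  8.22254332e-02]
 [ 9.99999758e-01 -5.57573309e-04  4.14947206e-04 -5.63236106e-04]
 [ 0.00000000e+00  0.00000000e+00  0.00000000e+00  1.00000000e+00]] 65.27738589402358
```

Call:
play_rows:
  plan:
    - [0.0,0.305,-0.396,0.02,-0.7]
    - [0.0,0.305,-0.396,0.02,-0.7]
    - [0.0,0.305,-0.396,0.02,-0.7]
    - [0.0,0.305,-0.396,0.02,-0.7]
    - [0.0,0.305,-0.396,0.02,-0.7]
    - [0.0,0.305,-0.396,0.02,-0.7]
    - [0.0,0.305,-0.396,0.02,-0.7]
    - [0.0,0.305,-0.396,0.02,-0.7]
    - [0.0,0.305,-0.396,0.02,-0.7]
    - [0.0,0.305,-0.396,0.02,-0.7]

```text
clock: 2.75
tcp_pos: [0.5007, 0.2489, 0.2598]
orientation: [-0.453, 1.522, 0.453]
contact_force: [1.0, 1.2, -0.7]
grip_width: 0.0429
```

Call:
play_rows:
  plan:
    - [0.0,-0.06,-0.56,0.0,-0.646]
    - [0.0,-0.06,-0.56,0.0,-0.646]
    - [0.0,-0.06,-0.56,0.0,-0.646]
    - [0.0,-0.06,-0.56,0.0,-0.646]
    - [0.0,-0.06,-0.56,0.0,-0.646]
    - [0.0,-0.06,-0.56,0.0,-0.646]
    - [0.0,-0.06,-0.56,0.0,-0.646]
    - [0.0,-0.06,-0.56,0.0,-0.646]
    - [0.0,-0.06,-0.56,0.0,-0.646]
    - [0.0,-0.06,-0.56,0.0,-0.646]

```text
clock: 3.75
tcp_pos: [0.4461, -0.2485, 0.2598]
orientation: [0.053, 1.569, -0.053]
contact_force: [1.9, 1.0, 0.8]
grip_width: 0.0428
```

```bash
cat >> h.py <<'E'
from scipy.spatial.transform import Rotation as Rot
def wristW(p,o):
    M=Rot.from_rotvec(o['orientation']).as_matrix(); T=np.array(p['tool_from_camera'])
    f,cx,cy=K(p); z=p['z_map']; v,u=np.mgrid[0:480,0:640]
    c=np.stack([(u-cx)/f*z,(v-cy)/f*z,z],-1)
    return (c@T[:3,:3].T+T[:3,3])@M.T+o['tcp_pos']
E
python3 - <<'E'
from h import *
o=r.get_obs(); p=r.grab_frame('wrist'); cv2.imwrite('pics/w1.png',p['pixels'])
M=Rot.from_rotvec(o['orientation']).as_matrix(); print(o['clock'],o['tcp_pos'],np.degrees(np.arctan2(M[1,2],M[0,2])),o['contact_force'])
W=wristW(p,o); reg=(p['z_map']>.1)&(abs(W[...,2]-.073)<.004)&(W[...,1]>-.4)
rc=cv2.minAreaRect(W[reg][:,:2].astype(np.float32)*1000); print(rc,reg.sum(),W[reg].mean(0))
q=r.grab_frame('top'); cv2.imwrite('pics/t1.png',q['pixels'])
E
```

```text
3.75 [ 0.44607343 -0.24846411  0.25976369] -3.8627428947886275 [1.94666701 0.9611688  0.83108313]
((448.65814208984375, -189.3662109375), (146.4938507080078, 84.18460845947266), 85.15443420410156) 18142 [ 0.4490938  -0.1838961   0.07412473]
```

View pics/w1.png

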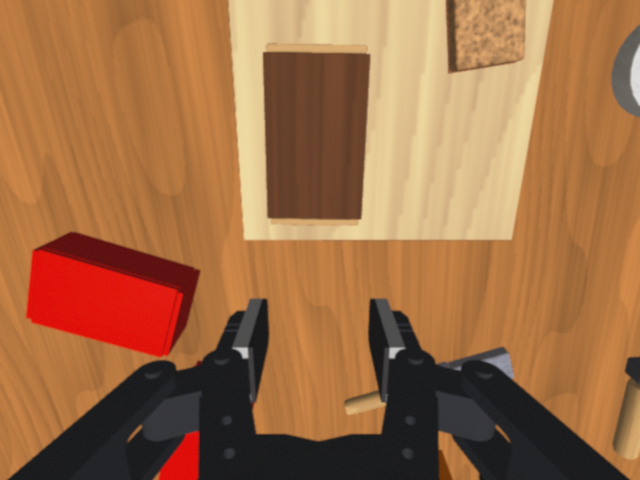

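View pics/t1.png

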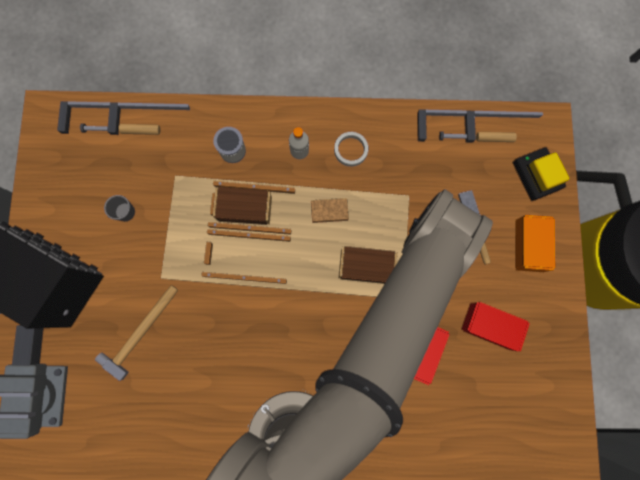

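The wrist view shows the box at (265–370, 45–222), with its bare rear end towards the fingers. The hand is roughly in line with it. Before descending I'll check for obstacles.

Run:
```python
from h import *
for n in ('top','side'):
    p=np.load(f'{n}0.npy',allow_pickle=True).item(); W=world(p)
    reg=(W[...,0]>.3)&(W[...,0]<.6)&(W[...,1]<-.275)&(W[...,1]>-.45)&(W[...,2]>.017)&(p['z_map']>0)
    P=W[reg]; print(n,len(P)); 
    if len(P): print(P.min(0),P.max(0)); print(P[::max(1,len(P)//8)].round(3))
```

```text
top 33
[ 0.30142111 -0.33647053  0.01711334] [ 0.56850874 -0.27506723  0.0615685 ]
[[ 0.569 -0.282  0.018]
 [ 0.512 -0.276  0.018]
 [ 0.477 -0.295  0.018]
 [ 0.443 -0.284  0.018]
 [ 0.432 -0.283  0.018]
 [ 0.304 -0.327  0.044]
 [ 0.301 -0.324  0.022]
 [ 0.302 -0.326  0.058]
 [ 0.302 -0.336  0.059]]
side 30
[ 0.30049723 -0.33527615  0.01703217] [ 0.5931229  -0.27931033  0.0625456 ]
[[ 0.593 -0.293  0.018]
 [ 0.565 -0.287  0.018]
 [ 0.531 -0.285  0.018]
 [ 0.53  -0.297  0.017]
 [ 0.456 -0.28   0.017]
 [ 0.436 -0.283  0.017]
 [ 0.398 -0.284  0.017]
 [ 0.38  -0.286  0.018]
 [ 0.301 -0.324  0.061]
 [ 0.303 -0.33   0.06 ]]
```

Call:
play_rows:
  plan:
    - [0.0,-0.0075,-0.06,0.0,0.0]
    - [0.0,-0.0075,-0.06,0.0,0.0]
    - [0.0,-0.0075,-0.06,-0.05,0.0]
    - [0.0,-0.0075,-0.06,-0.1,0.0]
    - [0.0,-0.0075,-0.06,-0.14,0.0]
    - [0.0,-0.0075,-0.06,-0.17,0.0]
    - [0.0,-0.0075,-0.06,-0.2,0.0]
    - [0.0,-0.0075,-0.06,-0.22,0.0]
    - [0.0,-0.0075,-0.06,-0.229,0.0]
    - [0.0,-0.0075,-0.06,-0.229,0.0]

```text
clock: 4.85
tcp_pos: [0.4386, -0.3061, 0.0296]
orientation: [0.054, 1.572, -0.053]
contact_force: [-0.8, -0.3, 0.7]
grip_width: 0.0425
```

Run:
```python
from h import *
o=r.get_obs(); p=r.grab_frame('wrist'); cv2.imwrite('pics/w2.png',p['pixels'])
print(o['clock'],o['tcp_pos'],o['contact_force'])
W=wristW(p,o); reg=(p['z_map']>.05)&(abs(W[...,2]-.073)<.004)&(W[...,1]>-.275)
rc=cv2.minAreaRect(W[reg][:,:2].astype(np.float32)*1000); print(rc,W[reg].min(0))
q=r.grab_frame('side'); cv2.imwrite('pics/s2.png',cv2.resize(q['pixels'][180:340,250:460],None,fx=3,fy=3))
```

```text
4.85 [ 0.4386074  -0.30605261  0.02958989] [-0.80652633 -0.32377524  0.6612476 ]
((444.6363830566406, -231.75558471679688), (61.666629791259766, 84.87666320800781), 85.32620239257812) [ 0.40112424 -0.26492976  0.07085768]
```

View pics/w2.png

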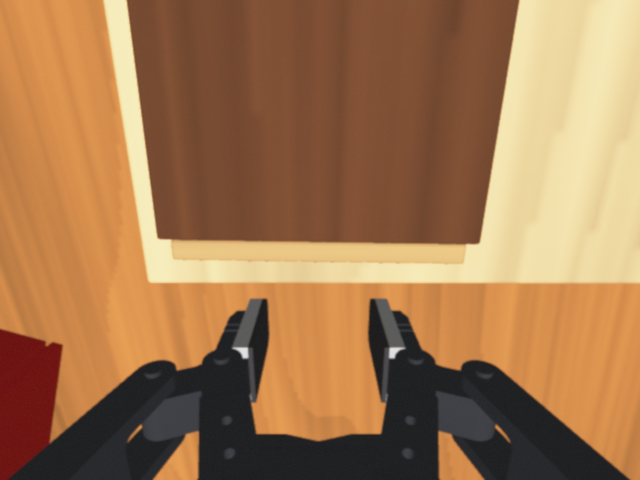

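View pics/s2.png

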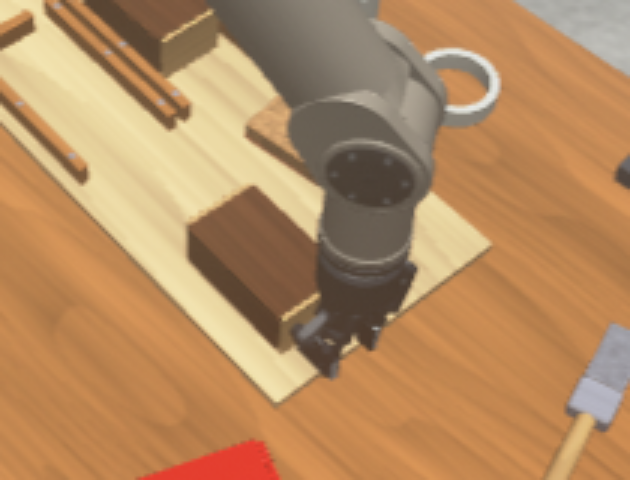

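Call:
play_rows:
  plan:
    - [0.0,0.0007,0.01,0.0,0.0]
    - [0.0,0.0014,0.02,0.0,0.0]
    - [0.0,0.0017,0.025,0.0,0.0]
    - [0.0,0.002,0.029,0.0,0.0]
    - [0.0,0.0022,0.033,0.0,0.0]
    - [0.0,0.0025,0.037,0.0,0.0]
    - [0.0,0.0028,0.041,0.0,0.0]
    - [0.0,0.0031,0.045,0.0,0.0]
    - [0.0,0.0034,0.05,0.0,0.0]
    - [0.0,0.0038,0.055,0.0,0.0]

```text
clock: 5.95
tcp_pos: [0.4427, -0.2516, 0.0304]
orientation: [0.054, 1.57, -0.054]
contact_force: [0.2, -2.3, 1.4]
grip_width: 0.0424
```

```bash
cat > chk.py <<'E'
from h import *
import sys
t=sys.argv[1]
L0=np.array([.4604,.0215]); ly=np.array([.068,.9977]); lx=np.array([.9977,-.068])
o=r.get_obs(); print(o['clock'],o['tcp_pos'],o['contact_force'])
p=r.grab_frame('wrist'); cv2.imwrite(f'pics/w{t}.png',p['pixels'])
W=wristW(p,o); R2=W[...,:2]-L0
for nm in ('top','side'):
    q=r.grab_frame(nm); cv2.imwrite(f'pics/{nm}{t}.png',cv2.resize(q['pixels'][150:330,150:440],None,fx=2.7,fy=2.7))
    V=world(q); a=(V[...,:2]-L0)@lx; b=(V[...,:2]-L0)@ly
    m=(abs(V[...,2]-.0725)<.004)&(abs(a)<.06)&(b<.225)&(b>-.32)
    d=q['pixels'].astype(int); m&=(d[...,2]-d[...,0]>15)   # brownish only
    P=np.stack([a[m],b[m]],-1).astype(np.float32)*1000
    if len(P)>30: print(nm,len(P),[np.round(x,2) for x in cv2.minAreaRect(P)],'x range',np.percentile(P[:,0],[1,99]),'y range',P[:,1].min(),P[:,1].max())
    elif len(P): print(nm,len(P))
# wrist: box top and rails in same frame, lane coords
a=R2@lx*1000; b=R2@ly*1000; z=W[...,2]
d=p['pixels'].astype(int); br=(d[...,2]-d[...,0]>15)&(p['z_map']>.05)
m=br&(abs(z-.073)<.004)&(abs(a)<60)
P=np.stack([a[m],b[m]],-1).astype(np.float32); print('wrist box',[np.round(x,2) for x in cv2.minAreaRect(P)],P.min(0),P.max(0))
m=br&(abs(z-.038)<.003)&(b>-10)&(abs(abs(a)-58)<15)
for s in (-1,1):
    k=m&(a*s>0)
    if k.sum()>30: print('wrist rail',s,k.sum(),np.percentile(a[k],[2,98]),b[k].min(),b[k].max())
E
python3 chk.py 3
```

```text
5.95 [ 0.4427154  -0.2515791   0.03036432] [ 0.1831204  -2.26150859  1.44850154]
top 481 [array([  29.81, -163.36]), array([ 51.23, 125.43]), np.float64(24.12)] x range [-15.25220146  41.22488327] y range -227.04144 -114.57512
side 782 [array([  -2.76, -197.78]), array([ 98.37, 172.84]), np.float64(0.02)] x range [-44.14216187  40.72955719] y range -284.21152 -111.37058
wrist box [array([   1.62, -227.43]), array([118.1 , 108.01]), np.float64(89.89)] [ -52.450314 -286.56522 ] [  55.558475 -168.39644 ]
```

View pics/w3.png

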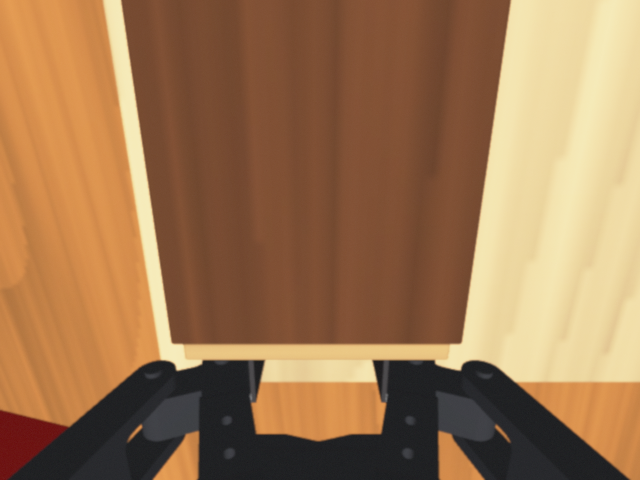

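The box is squared against both fingers, which bear only on the pale end board (rows 345–358). I'll carry on to just before the mouth and then recheck.

Call:
play_rows:
  plan:
    - [0.0,0.0007,0.01,0.0,0.0]
    - [0.0,0.0014,0.02,0.0,0.0]
    - [0.0,0.0021,0.03,0.0,0.0]
    - [0.0,0.0028,0.04,0.0,0.0]
    - [0.0,0.0035,0.05,0.0,0.0]
    - [0.0,0.0042,0.06,0.0,0.0]
    - [0.0,0.0049,0.07,0.0,0.0]
    - [0.0,0.0056,0.08,0.0,0.0]
    - [0.0,0.0061,0.088,0.0,0.0]
    - [0.0,0.0061,0.09,0.0,0.0]

```text
clock: 7.1
tcp_pos: [0.4488, -0.1602, 0.0301]
orientation: [0.053, 1.571, -0.052]
contact_force: [0.3, -2.1, -0.5]
grip_width: 0.0427
```

```bash
python3 chk.py 4
python3 - <<'E'
from h import *
E
```

```text
7.1 [ 0.44884606 -0.16023774  0.03014866] [ 0.32384565 -2.10566096 -0.52216449]
top 473 [array([ 12.17, -71.77]), array([59.57, 95.64]), np.float64(0.51)] x range [-13.49004799  41.36739258] y range -119.348976 -24.173803
side 676 [array([  -3.55, -108.88]), array([101.18, 174.21]), np.float64(2.09)] x range [-44.36905098  40.26623058] y range -196.01813 -20.824673
wrist box [array([   2.02, -135.87]), array([118.72, 107.75]), np.float64(89.25)] [ -52.58966 -195.77884] [ 55.40055  -76.839615]
```

View pics/w4.png

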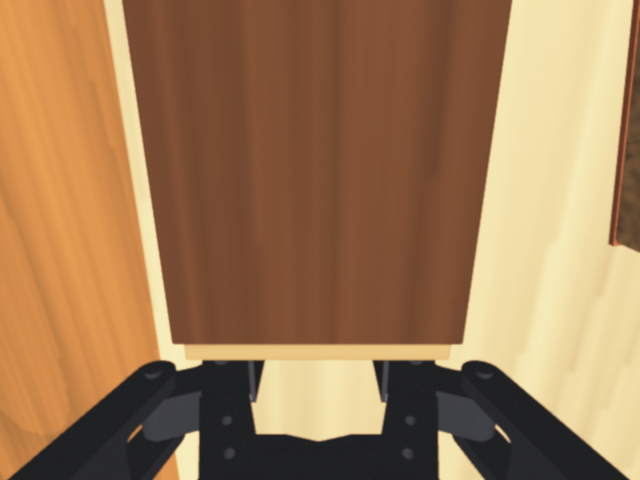

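View pics/top4.png

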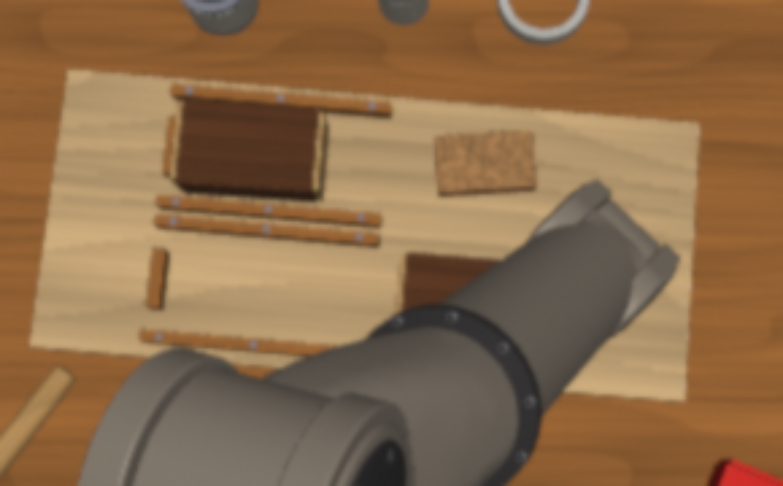

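View pics/side4.png

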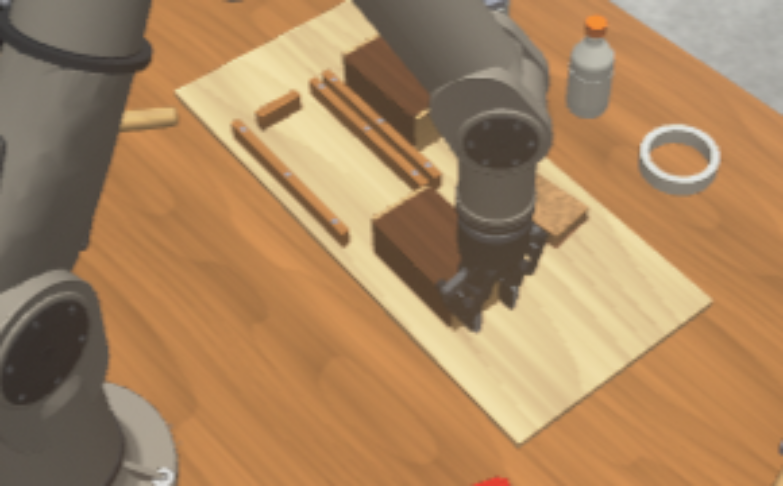

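Lateral offset is about 0 to -2 mm and the yaw is aligned. The box front is about 24 mm short of the mouth. Continuing.

Call:
play_rows:
  plan:
    - [0.0,0.0007,0.01,0.0,0.0]
    - [0.0,0.0014,0.02,0.0,0.0]
    - [0.0,0.0021,0.03,0.0,0.0]
    - [0.0,0.0028,0.04,0.0,0.0]
    - [0.0,0.0035,0.05,0.0,0.0]
    - [0.0,0.0042,0.06,0.0,0.0]
    - [0.0,0.0049,0.07,0.0,0.0]
    - [0.0,0.0056,0.08,0.0,0.0]
    - [0.0,0.0061,0.088,0.0,0.0]
    - [0.0,0.0061,0.09,0.0,0.0]

```text
clock: 8.25
tcp_pos: [0.4549, -0.0703, 0.0301]
orientation: [0.053, 1.571, -0.052]
contact_force: [0.6, -3.6, -0.8]
grip_width: 0.0425
```

```bash
python3 chk.py 5
```

```text
8.25 [ 0.45490104 -0.07028505  0.03014957] [ 0.64561276 -3.62571604 -0.80108356]
top 380 [array([22.91, 43.24]), array([ 51.03, 103.64]), np.float64(44.59)] x range [-25.39709133  41.52740673] y range -11.575661 65.92123
side 572 [array([ -4.86, -17.89]), array([ 99.94, 177.3 ]), np.float64(1.13)] x range [-46.22819992  41.56481674] y range -105.88742 70.75235
wrist box [array([  0.9 , -45.91]), array([108.34, 118.6 ]), np.float64(0.48)] [ -52.96715  -105.554665] [55.537342 13.289532]
wrist rail -1 1179 [-62.13314012 -56.38662595] 0.8825243184348031 21.72473340756986
wrist rail 1 1443 [58.45454361 72.93835562] 0.81704732421238 21.73089370538317
```

View pics/w5.png

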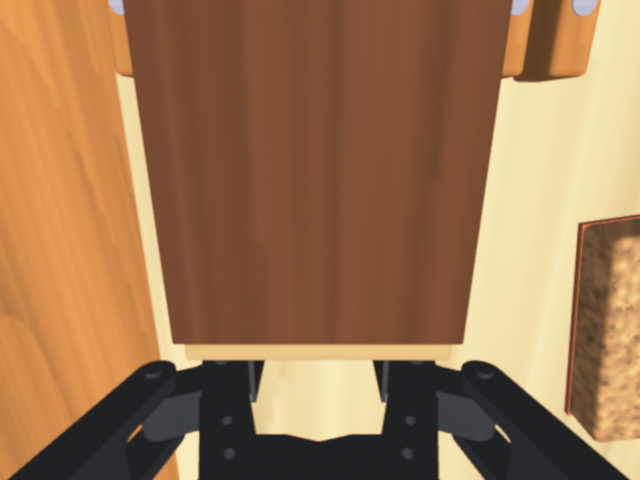

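View pics/side5.png

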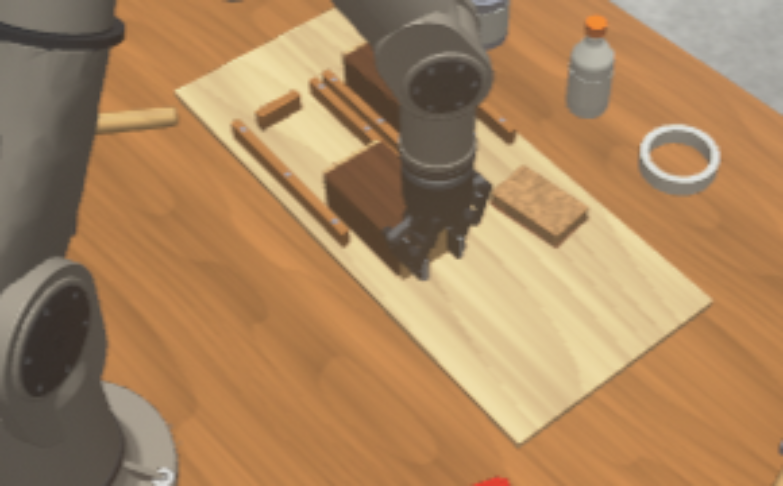

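In the wrist view the rails' outer edges (117 and 525) and the lid edges (138 and 503) share the same centre, about column 320. The box is therefore centred between the rails. Continuing.

Call:
play_rows:
  plan:
    - [0.0,0.0007,0.01,0.0,0.0]
    - [0.0,0.0014,0.02,0.0,0.0]
    - [0.0,0.0021,0.03,0.0,0.0]
    - [0.0,0.0028,0.04,0.0,0.0]
    - [0.0,0.0035,0.05,0.0,0.0]
    - [0.0,0.0042,0.06,0.0,0.0]
    - [0.0,0.0049,0.07,0.0,0.0]
    - [0.0,0.0056,0.08,0.0,0.0]
    - [0.0,0.0061,0.088,0.0,0.0]
    - [0.0,0.0061,0.09,0.0,0.0]

```text
clock: 9.4
tcp_pos: [0.4611, 0.0197, 0.0302]
orientation: [0.052, 1.57, -0.052]
contact_force: [-0.1, -1.6, -0.5]
grip_width: 0.0428
```

```bash
python3 chk.py 6
```

```text
9.4 [0.46107434 0.01968908 0.03018543] [-0.08797317 -1.58001596 -0.49165117]
top 235 [array([ 1.8 , 68.06]), array([182.81,  65.61]), np.float64(80.83)] x range [-30.99616447  41.66961723] y range -16.947025 156.4533
side 501 [array([-1.71, 71.71]), array([103.13, 176.32]), np.float64(0.05)] x range [-46.32691193  41.20470047] y range -16.424213 159.8978
wrist box [array([ 1.51, 44.59]), array([118.04, 108.16]), np.float64(89.73)] [-52.73489   -14.6264925] [ 55.426277 103.449066]
wrist rail -1 5162 [-62.04223727 -56.24326363] 1.109707892663058 111.71663369275277
wrist rail 1 5875 [58.59981143 72.90459761] 1.089593806108546 112.16872393272448
```

View pics/w6.png

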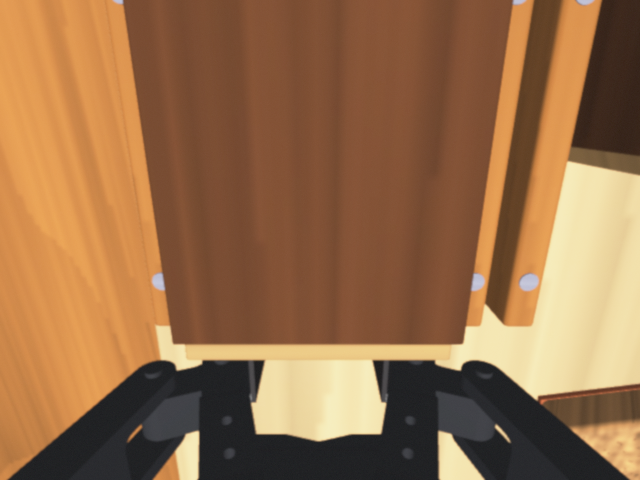

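View pics/top6.png

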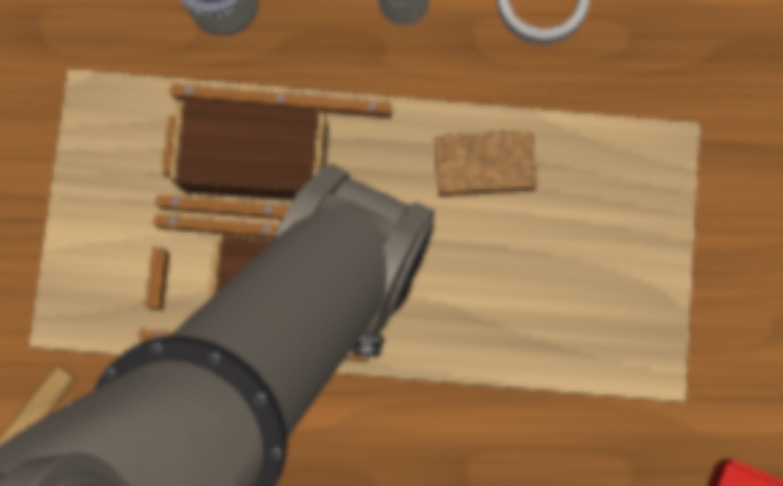

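Still centred, about 54 mm to go. Pushing 48 mm and slowing down at the end.

Call:
play_rows:
  plan:
    - [0.0,0.0006,0.009,0.0,0.0]
    - [0.0,0.0012,0.018,0.0,0.0]
    - [0.0,0.0018,0.026,0.0,0.0]
    - [0.0,0.0023,0.033,0.0,0.0]
    - [0.0,0.0027,0.039,0.0,0.0]
    - [0.0,0.003,0.043,0.0,0.0]
    - [0.0,0.0032,0.046,0.0,0.0]
    - [0.0,0.0033,0.048,0.0,0.0]
    - [0.0,0.0033,0.048,0.0,0.0]

```text
clock: 10.45
tcp_pos: [0.4643, 0.0668, 0.0303]
orientation: [0.054, 1.57, -0.053]
contact_force: [0.2, -0.9, -0.6]
grip_width: 0.0424
```

```bash
python3 chk.py 7
```

```text
10.45 [0.4642844  0.06676627 0.03026679] [ 0.23589427 -0.89279794 -0.57821011]
top 151 [array([  6.38, 116.8 ]), array([178.58,  56.86]), np.float64(82.51)] x range [-20.69996738  41.33448219] y range 31.58715 203.22237
side 488 [array([ -5.57, 119.44]), array([106.28, 176.43]), np.float64(4.18)] x range [-43.6148687   44.52512161] y range 29.002249 207.65944
wrist box [array([ 1.04, 91.36]), array([118.57, 107.72]), np.float64(89.94)] [-52.87856   32.026363] [ 54.861137 150.59645 ]
wrist rail -1 6095 [-62.00961115 -52.70108632] 27.55135235874503 159.04507705379288
wrist rail 1 6567 [55.56932493 72.88176707] 27.910575091566848 159.43468507106397
```

Call:
play_rows:
  plan:
    - [0.0,0.0001,0.001,0.0,0.0]
    - [0.0,0.0001,0.002,0.0,0.0]
    - [0.0,0.0002,0.003,0.0,0.0]
    - [0.0,0.0002,0.003,0.0,0.0]

```text
clock: 11.0
tcp_pos: [0.4645, 0.0693, 0.0303]
orientation: [0.053, 1.57, -0.054]
contact_force: [-0.1, -2.0, 0.5]
grip_width: 0.0427
```

Call:
play_rows:
  plan:
    - [0.0,0.0001,0.001,0.0,0.0]
    - [0.0,0.0001,0.002,0.0,0.0]
    - [0.0,0.0001,0.002,0.0,0.0]

```text
clock: 11.3
tcp_pos: [0.4647, 0.0716, 0.0303]
orientation: [0.053, 1.57, -0.053]
contact_force: [0.0, -2.0, -0.0]
grip_width: 0.0426
```

Call:
play_rows:
  plan:
    - [0.0,0.0001,0.001,0.0,0.0]
    - [0.0,0.0001,0.002,0.0,0.0]
    - [0.0,0.0001,0.002,0.0,0.0]

```text
clock: 11.6
tcp_pos: [0.4647, 0.0735, 0.0303]
orientation: [0.053, 1.57, -0.053]
contact_force: [0.2, -2.4, -0.3]
grip_width: 0.0427
```

Call:
play_rows:
  plan:
    - [0.0,0.0,0.001,0.0,0.0]
    - [0.0,0.0001,0.001,0.0,0.0]

```text
clock: 11.8
tcp_pos: [0.4647, 0.0735, 0.0303]
orientation: [0.053, 1.57, -0.055]
contact_force: [-1.2, -5.3, 0.2]
grip_width: 0.0428
```

Call:
play_rows:
  plan:
    - [0.0,0.0,0.001,0.0,0.0]
    - [0.0,0.0001,0.001,0.0,0.0]

```text
clock: 12.0
tcp_pos: [0.4646, 0.0735, 0.0303]
orientation: [0.053, 1.57, -0.056]
contact_force: [-0.6, -7.3, 1.8]
grip_width: 0.0428
```

The TCP has stalled at y = 0.0735 and the force is rising, so the box is against the stop. Backing straight out, then up.

Call:
play_rows:
  plan:
    - [0.0,-0.0003,-0.005,0.0,0.0]
    - [0.0,-0.001,-0.015,0.0,0.0]
    - [0.0,-0.002,-0.03,0.0,0.0]
    - [0.0,-0.0034,-0.05,0.0,0.0]
    - [0.0,-0.005,-0.075,0.0,0.0]
    - [0.0,-0.0068,-0.1,0.03,0.0]
    - [0.0,-0.0068,-0.12,0.07,0.0]
    - [0.0,-0.0068,-0.14,0.11,0.0]
    - [0.0,-0.0068,-0.17,0.15,0.0]
    - [0.0,-0.0068,-0.2,0.18,0.0]

```text
clock: 13.0
tcp_pos: [0.4583, -0.126, 0.2126]
orientation: [0.054, 1.568, -0.052]
contact_force: [1.6, -1.1, 0.5]
grip_width: 0.0426
```

Call:
play_rows:
  plan:
    - [0.0,0.0,-0.05,0.02,0.0]
    - [0.0,0.0,-0.1,0.04,0.0]
    - [0.0,0.0,-0.13,0.05,0.0]
    - [0.0,0.0,-0.13,0.05,0.0]

```text
clock: 13.4
tcp_pos: [0.4574, -0.2611, 0.2628]
orientation: [0.057, 1.565, -0.062]
contact_force: [-0.3, -0.6, -1.2]
grip_width: 0.0427
```

Run:
```python
from h import *
o=r.get_obs(); print(o['clock'],o['tcp_pos'],o['contact_force'])
L0=np.array([.4604,.0215]); ly=np.array([.068,.9977]); lx=np.array([.9977,-.068])
for n in ('top','side'):
    p=r.grab_frame(n); cv2.imwrite(f'pics/{n}9.png',cv2.resize(p['pixels'][150:330,150:440],None,fx=2.7,fy=2.7))
    W=world(p); a=(W[...,:2]-L0)@lx*1000; b=(W[...,:2]-L0)@ly*1000
    for nm,m in (('box',(abs(W[...,2]-.0725)<.006)&(abs(a)<70)&(b>40)&(b<240)),('dry',(abs(W[...,2]-.0725)<.006)&(abs(a-136)<60)&(b>40)&(b<240)),('sand',(abs(W[...,2]-.034)<.004)&(abs(a-136)<60)&(b>-200)&(b<-20))):
        P=np.stack([a[m],b[m]],-1).astype(np.float32); print(n,nm,len(P),cv2.minAreaRect(P),W[m].mean(0)) if len(P)>20 else print(n,nm,len(P))
```

```text
13.4 [ 0.45741668 -0.26110762  0.26276224] [-0.34145073 -0.57648116 -1.21057372]
top box 1779 ((-0.025196075439453125, 137.2179718017578), (147.32933044433594, 84.64620971679688), 89.93169403076172) [0.46926491 0.15782829 0.07254056]
top dry 1684 ((133.17694091796875, 135.27833557128906), (85.55528259277344, 146.7657928466797), 0.641280472278595) [0.60201379 0.14718823 0.07266813]
top sand 674 ((147.16607666015625, -100.04093170166016), (60.678550720214844, 99.87052154541016), 8.662556648254395) [ 0.60051531 -0.08782858  0.03375818]
side box 898 ((-1.0646781921386719, 138.88670349121094), (86.90460205078125, 151.64918518066406), 0.44059860706329346) [0.46743953 0.15632154 0.07283718]
side dry 812 ((132.69715881347656, 135.30667114257812), (88.42555236816406, 152.2656707763672), 0.9673186540603638) [0.60006356 0.14538175 0.07302817]
side sand 155 ((144.87567138671875, -98.21504974365234), (61.34376907348633, 101.54376220703125), 7.564210891723633) [ 0.59369262 -0.07338025  0.03381833]
```

View pics/top9.png

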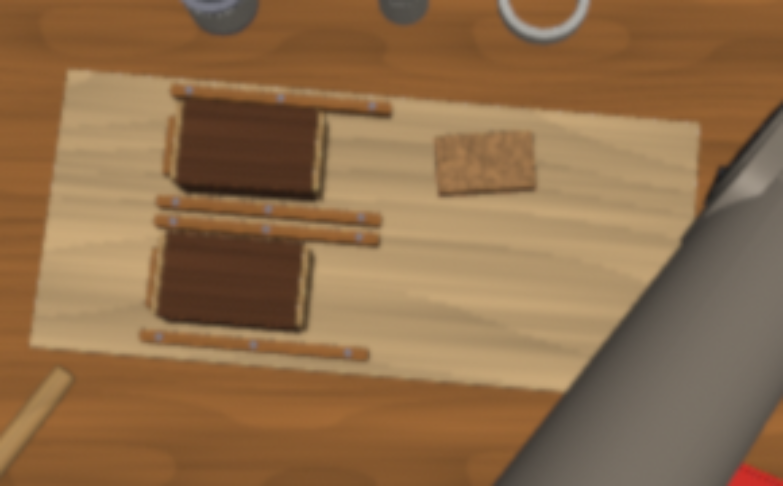

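View pics/side9.png

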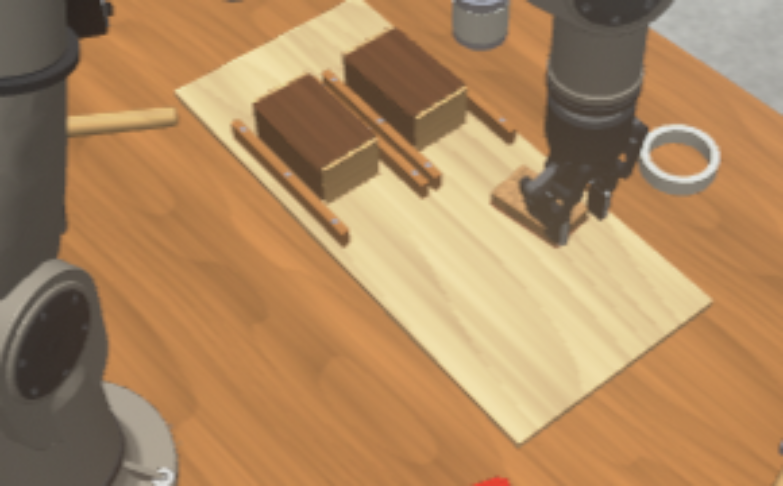

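The box is home at lane (0, 137) mm with yaw about 0, and the neighbours haven't moved. Handing in.

```bash
python3 -c "
from bench import r
print(r.get_obs()['qvel'].round(3)); print(r.hand_in())"
```

```text
[-0.041  0.002 -0.027  0.027 -0.001 -0.001 -0.006]
the job is handed in; nothing more can be done
None
```

I pushed the box straight down the empty lane by its bare rear end until it stood against the stop block, then backed the hand out, raised it clear and handed the job in at about 13.5 s. I used two half-open fingers as the pusher. `hand_in` gives no verdict, so the result below rests on my own last checks.

- **Box position:** the top camera puts it at lane x ≈ 0.0 mm, y ≈ 137.2 mm, with a yaw error of about 0.1°. The side camera is coarser and reads x ≈ -1.1 mm, y ≈ 138.9 mm; both are inside the limits.
- **Against the stop:** the hand stalled at the expected spot while the push force rose to about 7 N.
- **Box level:** the lid height read 72.5 mm, so the box is flat on the board.
- **Rails and varnish:** in the pictures the fingers bore only on the bare end board. The box stayed centred between the rails, about 10 mm clear on each side. I had no direct contact reading on either.
- **Other objects:** the dry box moved less than 1 mm between the first and last top pictures. The sanding block also moved less than 1 mm by that view. The side view of the block was partly blocked by the hand, so I did not use it. I did not re-measure the bench items; the hand passed well clear of them.
- **Arm at hand-in:** its joints still showed small speeds (up to 0.04 rad/s), with the hand about 0.26 m up and touching nothing.

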